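Turn the divider of a sheet-stock sample book over its rings

ROBOT

A 6-joint arm with a two-finger parallel gripper is mounted at the origin on the work surface. World frame = base frame: x ahead of the robot, y to its left, z up, the work surface at z = 0. Lengths are in m, angles in rad, forces in N, time in s.
With the tool pointing down it reaches from about 0.25 to 0.775 m from the base axis. Payload 4 kg.
Tool frame: the origin (TCP) lies at the very end of the fingers, on their centre line; the grasp point (between the pads) lies 19 mm behind it; z points along the fingers, y is the direction in which the jaws open and shut (so a half turn about z gives the same grasp; the last joint's range is limited). The gripper opens to 94 mm and grips with 3 to 60 N. Pads are 16 mm wide; open, the fingers measure 119 mm over their backs; the gripper's body (75 mm by 177 mm) begins 78 mm behind the grasp point.
Start: joints at [-1.418, 0.087, 1.371, -0, 1.684, -0.103], TCP at [0.139, -0.532, 0.206] pointing down, gripper open.
Joint ranges: [-3.1, 3.1], [-0.76, 2.03], [0.27, 2.55], [-1.08, 4.22], [0.17, 2.65], [-2.57, 2.57]. Speed limits (rad/s): [2.79, 2.79, 3.14, 3.14, 3.14, 3.14].

INTERFACE

Orientations are given as [roll, pitch, yaw] about the fixed x, y, z axes, in that order (R = Rz(yaw) Ry(pitch) Rx(roll)).
In Python, from bench import robot, cams, models gives the robot as it stands.
- The arm moves only by the tool step_arm, never from a script. Its argument "series" is a list of rows, each a list of 5 numbers: the gripper command: -1 is shut, 1 is fully open, values between are in proportion, then the shift along the tool's x, y, z in mm, then the turn about the tool's z in degrees. A call has 1 to 20 rows; each row is the pose to reach, as a shift and turn from the pose commanded when the call began, along the tool's axes at that moment; what a row does not reach only later rows make up. A row lasts 1/8 s, in which the tool goes at most 62.5 mm and 10.7 degrees, less where a joint would pass 70% of its speed; a pose out of reach is approached as far as the arm can. A call with a gripper value outside its range is refused whole. The fingers move at their own pace and stop on an object; the grip force is fixed at half the most. Time passes only in rows, so rows that repeat a pose let the fingers close. It gives the time, the measured TCP pose, the force and the opening at its end, in the units of the state.
- robot.get_obs(): the state, without advancing time (a new reading comes with each control period).
- cams.snapshot(name): name is "scene" or "top" or "wrist"; returns a dict with "pixels" (420x560x3 uint8, red, green, blue), "fov_y" (degrees; the focal length in pixels is half the picture's height over the tangent of half this angle, whatever the lens; pixels are square), "cx", "cy" (the principal point, pixels), "R" (3x3) and "t" (3): a world point X has camera coordinates R X + t. Camera axes: x right, y down, z forward; pixel columns grow to the right and rows downward; lengths in m; the calibration is good to about 2 mm. A picture is of the moment at which its call begins. There is no depth.
- robot.close_job(): hands the job in, once; it reports no verdict.
Trained networks look in a picture, given as the dict that the camera call returned (one of the last four; its "shot" number tells which), for a name from the list of things; names that differ only in an ending like _2 or _b are one class to them, and where a whole thing is asked for, a point or a joint stands for the part that bears it (a point fixed in the world has none). Each returns a list of dicts, best first, with "p" (0 to 1); they miss things now and then, are a little off and sometimes report something else, mostly with a low value. They report only what shows in the picture. A call takes as long as a camera call.
- models.find_in(picture, label): "position" ([x, y, z] in m, in world coordinates, good to about 4 mm: the middle of the surface that is visible of it).
- models.pinpoint(picture, label): "position" ([x, y, z] in m, in world coordinates, good to about 4 mm: a listed point, or the origin of a listed thing).
The state is a dict: "time": time; "joint_positions": joint angles; "qvel": joint speeds; "joint_torque": joint torques, N m; "tool_pos": TCP position; "ee_rot": TCP orientation; "wrist_force": force on the tool from outside, world axes, zero at the start; "wrist_torque": the same for the moment, N m; "width": finger opening in m.
Only numpy, scipy, OpenCV 4.12 (cv2) and the standard library are available. Lean on these libraries where they do the work, as an engineer would, in place of code of your own. Each camera call takes 0.05 s, during which the arm holds its last target. There are 200 camera calls.

TASK

The thick ring-bound sample book lies open before the robot like a book being read. With a fingertip, push up the top leaf of its right-hand stack, the grey divider, from under the tab on its outer edge, turn that one leaf over the rings and lay it flat on the left-hand stack; do not pinch it or let it slap down. Leave the aluminium sheet beneath it lying where it is and the things around the book undisturbed.

Things in the scene. Friction and masses are not known exactly. Their poses are not given: they have to be found in the camera images.
- book: Ring-bound book of rigid 4 mm sheet samples, open in the middle, fixed on the shelf. Origin: on the shelf under the middle of the spine; x points across the spine from the right-hand stack (as the robot sees it) to the left-hand one, y along the spine towards the robot, z up. Two stacks, 140 mm along the spine, on grey board covers (4 mm thick, to 105 mm either side of the spine), joined by two steel rings.
- spine (a point): Midpoint of the line about which the leaves turn: along the book's y, 38 mm above the shelf, through the centres of the two upright round steel rings (70 mm across, 90 mm apart, tops 73 mm above the shelf).
- right (a point): Middle of the top of the right-hand stack's fixed leaves, 34 mm above the shelf (they reach 104 mm from the spine, lower ones down to 86 mm). On it lie the aluminium sheet (34 to 38 mm above the shelf) and on that the divider (38 to 42 mm).
- left (a point): Middle of the top of the left-hand stack, 34 mm above the shelf, bare at the start, from 24 to 104 mm beyond the spine. The turned divider must lie on it (34 to 38 mm above the shelf). Lower in this stack another divider's fixed tab sticks out at the outer edge, at y = -35 mm.
- divider (a joint): Angle (rad) of the grey plastic divider: 0 flat on the right-hand stack, 1.57 upright over the rings, 3.14 flat on the left-hand stack. Starts at 0 to 0.2. Its holes bind on the rings: it stays at any angle where it is left and must be pushed all the way; about 1 N at the tab turns it. Leaf 140 mm along the spine, from 25 to 105 mm from the turning line, 4 mm thick, 60 g; its tab, 45 mm wide, reaches to 125 mm.
- tab (a point): Middle of the divider's tab, in mid-thickness: 115 mm from the turning line, at y = +35 mm of the book. Axes as the book's while the divider is flat on the right-hand stack, turning with it: -x out of the tab's free edge, y along the spine, z out of the face first uppermost. The tab sticks out 20 mm past all below it; when flat, its underside is 38 mm above the bare shelf.
- sheet (a joint): Angle (rad) of the bare aluminium sheet under the divider, of the same size without a tab (it ends 105 mm from the spine line): 0 = flat on the right-hand stack, as it starts and must stay. It turns about the same line and also stays where it is left.
- dish: White ceramic dish of steel hex nuts, 108 mm across the rim, 32 mm high, loose, left of the book. Origin: centre of its underside.
- spool: Teal plastic spool standing on end, 58 mm across, 52 mm high, loose, at the far left corner of the book or between the book and the robot. Origin: centre of its underside.
- cube: Clear acrylic cube, 50 mm, loose, at the far left corner of the book or between the book and the robot. Origin: centre of its underside.
- case: Grey calipers in a hard case with a clear lid and a latch, 236 x 97 x 32 mm, loose, lying beyond the book. Origin: centre of its underside, x along its length.

How it is judged:
On the way:
1. the divider is turned up past upright (value of joint divider above 1.65 rad), for 0.05 s.
At the end, for the whole second after the job is handed in: the divider lies at rest flat on the left-hand stack (within 0.06 rad of 3.14), the aluminium sheet is still flat on the right-hand stack (under 0.06 rad), and the dish, spool, cube and case are within 20 mm of where they stood (value of joint divider above 3.08 rad and velocity of joint divider between -0.05 and 0.05 rad/s and value of joint sheet below 0.06 rad and distance of each of dish, spool, cube, case from where it was at the start of the episode below 0.02 m); the robot touches nothing.
It fails at once if the divider is pinched: taken between the fingers (contact force between the fingers and divider above 0.3 N and z of the grasp point in the frame of tab between -0.006 and 0.006 m and x of the grasp point in the frame of tab between -0.024 and 0.09 m and y of the grasp point in the frame of tab between -0.117 and 0.045 m).
It fails at once if the divider is slapped down: faster than 4 rad/s in its last 0.44 rad (value of joint divider above 2.7 rad and velocity of joint divider above 4 rad/s).
It fails at once if the aluminium sheet is lifted (above 0.12 rad) (value of joint sheet above 0.12 rad).
It fails at once if the dish, spool, cube or caliper case is shifted or lifted by more than 20 mm (distance of any of dish, spool, cube, case from where it was at the start of the episode above 0.02 m).
It also fails if it takes over 45 s, if anything falls off the work surface, if the arm or the gripper's body presses on something with over 40 N, if the wrist force passes 120 N, or if a joint passes its speed limit or range.

## Working session

There is one attempt and no reset: what is moved stays moved. The work goes in short steps, Python scripts to look and compute and a tool call to move; the robot and the scene stay as the last step left them, time stands still between calls to the robot, and variables do not carry over. Pictures are saved under pics/ and viewed, about 8 in all and at most 12, crops included, and the job is handed in when it is done.

Besides the shell and the picture viewer there is one more tool, called after ">>>" as name(argument=value, ...) on one line, values as JSON. step_arm: Moves the arm, as the interface text tells. Its arguments: {"type":"object","properties":{"series":{"type":"array","items":{"type":"array","items":{"type":"number"}}}},"required":["series"]}

```bash
ls; mkdir -p pics; cat > h.py <<'E'
import numpy as np, cv2
from bench import robot, cams, models
from scipy.spatial.transform import Rotation as Ro
def save(p,n): cv2.imwrite('pics/'+n+'.png', p['pixels'][:,:,::-1])
def proj(p,X):
    f=210/np.tan(np.radians(p['fov_y'])/2); c=np.array(p['R'])@np.array(X)+p['t']
    return [p['cx']+f*c[0]/c[2], p['cy']+f*c[1]/c[2]]
E
python3 - <<'E'
from h import *
o=robot.get_obs(); print({k:np.round(v,3) for k,v in o.items()})
a=cams.snapshot('scene'); b=cams.snapshot('top')
cv2.imwrite('pics/a.png', np.vstack([a['pixels'],b['pixels']])[:,:,::-1].copy() if 0 else cv2.resize(np.hstack([a['pixels'],b['pixels']])[:,:,::-1].copy(),(800,300)))
save(a,'scene0'); save(b,'top0')
for p,n in((a,'scene'),(b,'top')):
    for l in ['book','spine','right','left','tab','divider','dish','spool','cube','case']:
        r=models.pinpoint(p,l)[:2] if l!='divider' else models.find_in(p,l)[:2]
        print(n,l,[(np.round(q['position'],3).tolist(),round(q['p'],2)) for q in r])
E
```

```text
pics
{'time': np.float64(0.0), 'joint_positions': array([-1.418,  0.088,  1.372, -0.   ,  1.684, -0.103]), 'qvel': array([ 0.   ,  0.   ,  0.   , -0.002,  0.001,  0.   ]), 'joint_torque': array([-0.0000e+00, -3.4018e+01, -3.0243e+01,  7.2000e-02,  3.3000e-02,
       -0.0000e+00]), 'tool_pos': array([ 0.139, -0.532,  0.204]), 'ee_rot': array([-3.139, -0.   ,  0.256]), 'wrist_force': array([-0.525,  0.89 ,  0.43 ]), 'wrist_torque': array([-0.01 ,  0.012, -0.013]), 'width': np.float64(0.094)}
scene book [([0.593, 0.023, -0.002], 0.76)]
scene spine [([0.592, 0.024, 0.037], 0.94)]
scene right [([0.605, -0.044, 0.036], 0.91)]
scene left [([0.587, 0.085, 0.037], 0.79)]
scene tab [([0.582, -0.096, 0.053], 0.89)]
scene divider [([0.603, -0.044, 0.052], 0.71)]
scene dish [([0.529, 0.225, 0.004], 0.69), ([0.761, 0.057, 0.004], 0.65)]
scene spool [([0.671, 0.251, 0.003], 0.61), ([0.432, 0.064, -0.005], 0.6)]
scene cube [([0.672, 0.251, 0.002], 0.79)]
scene case [([0.76, 0.06, 0.004], 0.81)]
top book [([0.593, 0.028, -0.001], 0.64)]
top spine [([0.593, 0.029, 0.04], 0.63)]
top right [([0.61, -0.038, 0.035], 0.84)]
top left [([0.585, 0.086, 0.035], 0.82)]
top tab [([0.579, -0.091, 0.059], 0.91)]
top divider [([0.599, -0.043, 0.049], 0.87)]
top dish [([0.527, 0.217, 0.002], 0.84), ([0.594, 0.026, 0.04], 0.32)]
top spool [([0.433, 0.065, 0.001], 0.87)]
top cube [([0.669, 0.253, 0.001], 0.93)]
top case [([0.758, 0.057, 0.004], 0.68)]
```

View pics/scene0.png

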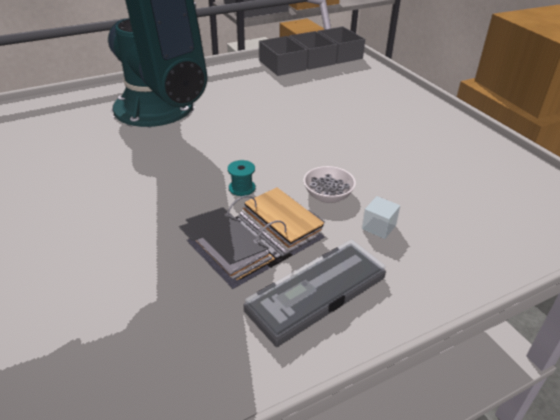

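View pics/top0.png

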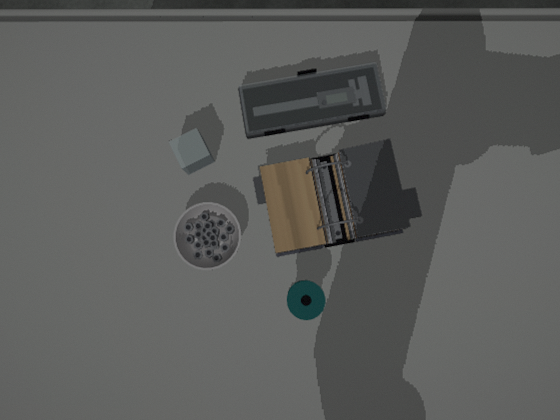

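The scene view (taken from the far side) and the top view agree. The book is yawed about 101° with its tab at (0.58, -0.094) (top view pixel ~(412,205)), raised to z≈0.055, so the divider starts near 0.13 rad. The spool is on the robot's side, the cube at far left, and the right side is free. 

The tool stays vertical, so I'll half-open the jaws along book x. I'll then push with the back of the leading finger, which keeps the grasp point well away from the leaf.

>>> step_arm(series=[[0, 541, -257, 0, 3.7], [0, 541, -257, 0, 3.7], [0, 541, -257, 0, 3.7], [0, 541, -257, 0, 3.7], [0, 541, -257, 0, 3.7], [0, 541, -257, 0, 3.7], [0, 541, -257, 0, 3.7], [0, 541, -257, 0, 3.7], [0, 541, -257, 0, 3.7], [0, 541, -257, 0, 3.7], [0, 541, -257, 0, 3.7], [0, 541, -257, 0, 3.7], [0, 541, -257, 0, 3.7], [0, 541, -257, 0, 3.7], [0, 541, -257, 50, 3.7], [0, 541, -257, 50, 3.7]])

```text
time: 3.1
tool_pos: [0.594, -0.1462, 0.1505]
ee_rot: [-3.136, 0.009, 0.19]
wrist_force: [0.3, -0.1, 0.7]
width: 0.047
```

```bash
python3 - <<'E'
from h import *
o=robot.get_obs(); print(o['time'],np.round(o['tool_pos'],4),np.round(o['ee_rot'],3),o['width'],o['wrist_force'])
P={n:cams.snapshot(n) for n in('wrist','top','scene')}
for n,p in P.items():
    for l in ['spine','right','left','tab']:
        print(n,l,[(np.round(q['position'],4).tolist(),round(q['p'],2)) for q in models.pinpoint(p,l)[:1]])
th=np.radians(101);s=np.array([.5925,.0265,.038]);bx=np.array([np.cos(th),np.sin(th),0]);by=np.array([np.sin(th),-np.cos(th),0])*-1
by=np.array([-np.sin(th),np.cos(th),0]); by=by if by[0]<0 else -by
def W(r,y,phi,o=2): return s+bx*(-r*np.cos(phi)+o*np.sin(phi))/1e3+by*y/1e3+np.array([0,0,(r*np.sin(phi)+o*np.cos(phi))/1e3])
ims=[]
for n in('wrist','top'):
    p=P[n]; im=p['pixels'][:,:,::-1].copy(); k=1 if n=='wrist' else 3
    if n=='top': im=cv2.resize(im[120:270,230:430],None,fx=2.8,fy=2.8)
    f=(lambda q:(np.array(q)-[230,120])*2.8) if n=='top' else np.array
    ring=[W(r,y,.13,4) for r,y in((25,-70),(105,-70),(105,12.5),(125,12.5),(125,57.5),(105,57.5),(105,70),(25,70))]
    lef=[W(-r,y,0,-4) for r,y in((24,-70),(104,-70),(104,70),(24,70))]
    for q in(ring,lef): cv2.polylines(im,[np.array([f(proj(p,X)) for X in q]).astype(np.int32)],True,(0,0,255),1)
    cv2.imwrite(f'pics/{n}1.png',cv2.convertScaleAbs(im,alpha=1.6))
E
```

```text
3.1 [ 0.594  -0.1462  0.1505] [-3.136  0.009  0.19 ] 0.047025915575480914 [ 0.33494536 -0.12275313  0.67614279]
wrist spine [([0.595, 0.0267, 0.0383], 0.76)]
wrist right [([0.6033, -0.0406, 0.0324], 0.61)]
wrist left []
wrist tab [([0.5824, -0.0931, 0.0595], 0.92)]
top spine [([0.594, 0.0301, 0.0402], 0.57)]
top right [([0.6094, -0.0392, 0.0345], 0.72)]
top left [([0.5835, 0.0861, 0.0347], 0.83)]
top tab [([0.5793, -0.092, 0.0605], 0.81)]
scene spine [([0.5923, 0.0224, 0.0377], 0.89)]
scene right [([0.607, -0.0442, 0.034], 0.88)]
scene left [([0.5898, 0.0246, 0.0385], 0.74)]
scene tab [([0.5816, -0.0952, 0.0542], 0.71)]
```

View pics/wrist1.png

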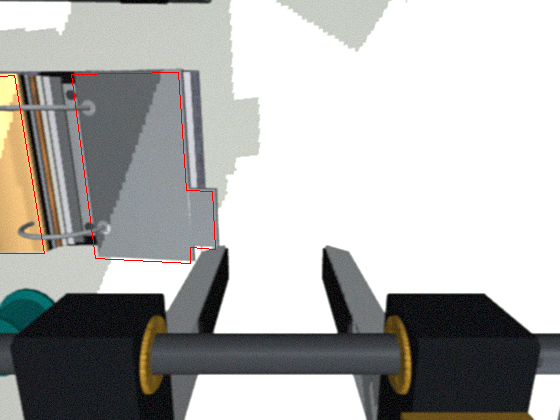

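View pics/top1.png

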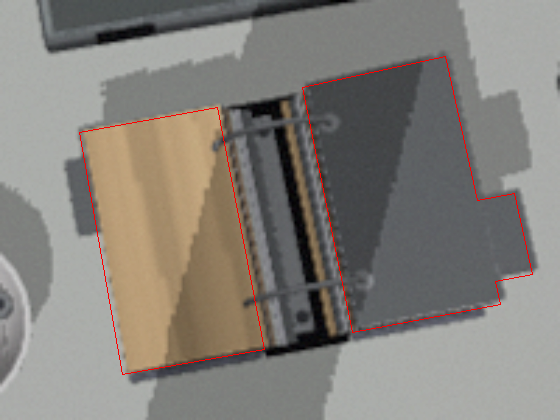

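The overlay fits the leaf, tab and left stack in both views. In the wrist view the tab is at (205,220), and the left jaw tip at (217,250) faces it. Next I descend outside the tab and close in to near contact.

>>> step_arm(series=[[0, 0, 0, 60, 0], [0, 0, 0, 110, 0], [0, 0, 0, 110, 0], [0, 0, 0, 110, 0], [0, 0, -5, 110, 0], [0, 0, -7, 110, 0], [0, 0, -8, 110, 0], [0, 0, -8, 110, 0]])

```text
time: 4.85
tool_pos: [0.5961, -0.1387, 0.0459]
ee_rot: [3.141, -0.0, 0.191]
wrist_force: [-0.3, 0.4, -0.4]
width: 0.0469
```

>>> step_arm(series=[[0, 0, -1, 0, 0], [0, 0, -2, 0, 0], [0, 0, -2, 0, 0]])

```text
time: 5.22
tool_pos: [0.5958, -0.1378, 0.0455]
ee_rot: [3.14, -0.0, 0.191]
wrist_force: [0.2, -2.8, -0.6]
width: 0.0466
```

>>> step_arm(series=[[0, 0, 4, 0, 0], [0, 0, 4, 8, 0], [0, 0, 4, 8, 0], [0, 0, 0, 8, 0], [0, 0, -1, 8, 0], [0, 0, -1, 8, 0]])

```text
time: 5.98
tool_pos: [0.5955, -0.1377, 0.038]
ee_rot: [3.137, 0.0, 0.191]
wrist_force: [-1.0, -5.4, 0.2]
width: 0.0474
```

>>> step_arm(series=[[0, 0, -1.5, -3, 0], [0, 0, -2, -6, 0], [0, 0, -2.7, -9, 0], [0, 0, -3.5, -12, 0], [0, 0, -4.3, -15, 0], [0, 0, -5.2, -18, 0], [0, 0, -5.2, -18, 0]])

```text
time: 6.85
tool_pos: [0.5947, -0.1332, 0.0568]
ee_rot: [3.136, -0.0, 0.191]
wrist_force: [-0.1, -5.7, 2.3]
width: 0.047
```

```bash
python3 - <<'E'
from h import *
P={n:cams.snapshot(n) for n in('wrist','top','scene')}
for n,p in P.items():
    print(n,[(np.round(q['position'],4).tolist(),round(q['p'],2)) for q in models.pinpoint(p,'tab')[:1]])
im=np.vstack([P['wrist']['pixels'][:300], cv2.resize(P['scene']['pixels'][160:310,160:440],(560,300))])
cv2.imwrite('pics/c2.png',cv2.convertScaleAbs(im[:,:,::-1],alpha=1.4))
E
```

```text
wrist [([0.5801, -0.0924, 0.0764], 0.6)]
top [([0.5822, -0.0868, 0.075], 0.55)]
scene [([0.5815, -0.0896, 0.0722], 0.58)]
```

View pics/c2.png

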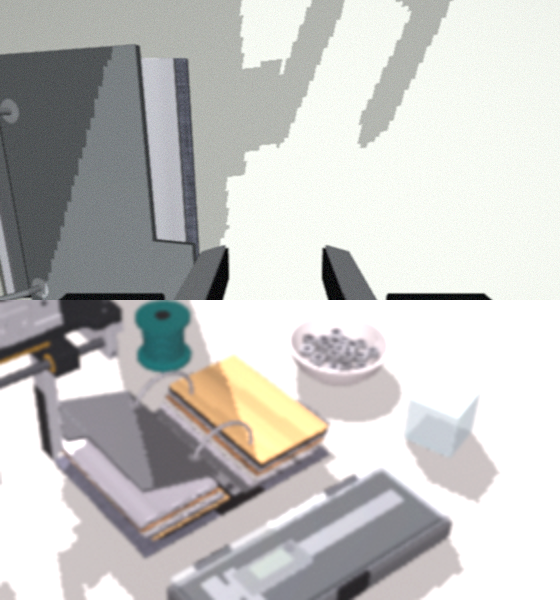

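The leaf follows the finger: the tab is now at z≈0.0745 (φ≈0.31). In the wrist view the sheet still lies flat at about (165,150). I continue along the arc.

>>> step_arm(series=[[0, 0, -2.5, -5.5, 0], [0, 0, -4.6, -10.6, 0], [0, 0, -7, -16.5, 0], [0, 0, -10, -21.8, 0], [0, 0, -13, -27, 0], [0, 0, -16.5, -32.5, 0], [0, 0, -20, -37.5, 0], [0, 0, -24, -42.4, 0], [0, 0, -24, -42.4, 0]])

```text
time: 8.28
tool_pos: [0.5906, -0.1085, 0.0998]
ee_rot: [3.138, -0.002, 0.191]
wrist_force: [-0.2, -5.2, 2.9]
width: 0.0467
```

>>> step_arm(series=[[0, 0, -4.5, -4.7, 0], [0, 0, -9, -9.2, 0], [0, 0, -13.5, -13.5, 0], [0, 0, -18.5, -17.4, 0], [0, 0, -23.5, -21.2, 0], [0, 0, -28.6, -24.7, 0], [0, 0, -34, -28, 0], [0, 0, -39.5, -30.9, 0], [0, 0, -45, -33.5, 0], [0, 0, -51, -36, 0], [0, 0, -57, -38, 0], [0, 0, -63, -39.9, 0], [0, 0, -69, -41.5, 0], [0, 0, -75, -42.7, 0], [0, 0, -75, -42.7, 0]])

```text
time: 10.15
tool_pos: [0.5756, -0.0329, 0.1408]
ee_rot: [-3.141, -0.0, 0.192]
wrist_force: [0.8, 0.8, -0.3]
width: 0.0471
```

```bash
python3 - <<'E'
from h import *
P={n:cams.snapshot(n) for n in('wrist','scene')}
for n,p in P.items():
    print(n,[(np.round(q['position'],4).tolist(),round(q['p'],2)) for q in models.pinpoint(p,'tab')[:1]])
im=np.vstack([P['wrist']['pixels'][:300], cv2.resize(P['scene']['pixels'][160:310,160:440],(560,300))])
cv2.imwrite('pics/c3.png',cv2.convertScaleAbs(im[:,:,::-1],alpha=1.4))
E
```

```text
wrist []
scene [([0.5611, 0.0051, 0.1504], 0.72)]
```

View pics/c3.png

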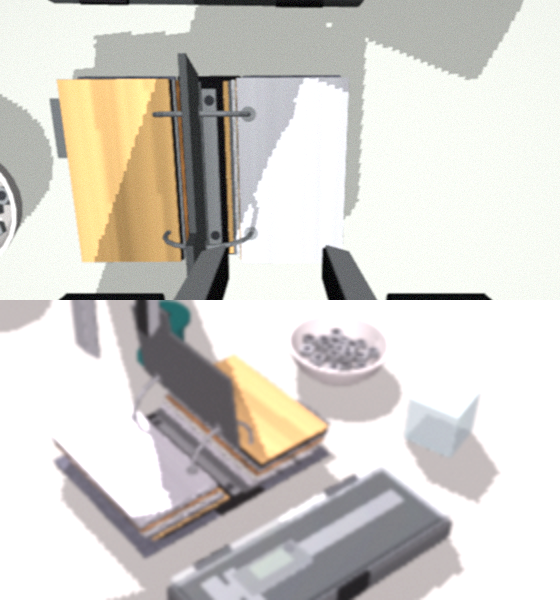

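The leaf stands near upright (φ≈1.42), seen edge-on at (190,150) in the wrist view, with the sheet flat on the right. Next I push it past upright and follow the arc down the left side.

>>> step_arm(series=[[0, 0, -10, 0, 0], [0, 0, -19, 0, 0], [0, 0, -26, 0.3, 0], [0, 0, -32.3, 0.7, 0], [0, 0, -40, 2, 0], [0, 0, -47.4, 3.8, 0], [0, 0, -55, 6.2, 0], [0, 0, -62, 9.1, 0], [0, 0, -69, 12.6, 0], [0, 0, -75.4, 16.6, 0], [0, 0, -81.6, 21, 0], [0, 0, -87.6, 26, 0], [0, 0, -87.6, 26, 0]])

```text
time: 11.98
tool_pos: [0.5585, 0.053, 0.1138]
ee_rot: [-3.141, 0.001, 0.192]
wrist_force: [-0.5, -0.6, -0.3]
width: 0.0474
```

```bash
python3 - <<'E'
from h import *
o=robot.get_obs(); d=o['tool_pos']-[.5925,.0265,.038]; th=np.radians(101)
x,y=d[:2]@[np.cos(th),np.sin(th)],d[:2]@[-np.sin(th),np.cos(th)]
print(x+.036,y,d[2],'phi tip',np.arctan2(d[2],-(x+.036)))
p=cams.snapshot('scene')
print([(np.round(q['position'],4).tolist(),round(q['p'],2)) for q in models.pinpoint(p,'tab')[:1]])
cv2.imwrite('pics/c4.png',cv2.convertScaleAbs(cv2.resize(p['pixels'][130:310,160:440],(700,450))[:,:,::-1],alpha=1.3))
E
```

```text
0.06846069608324362 0.02836307956635974 0.07576190230521337 phi tip 2.305613107061215
[([0.5426, 0.091, 0.1229], 0.76)]
```

View pics/c4.png

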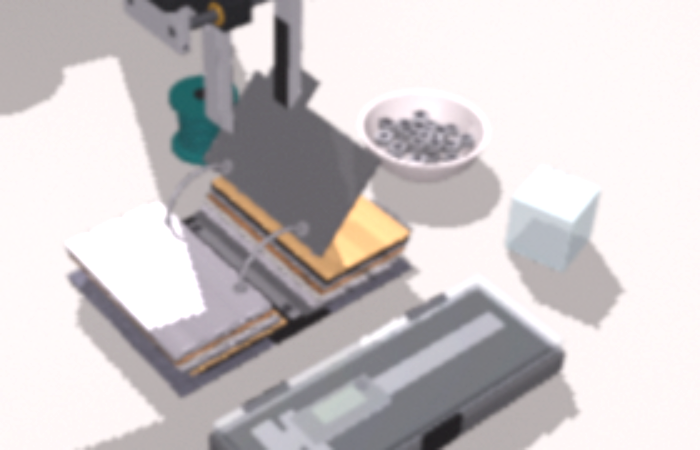

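The scene view shows the divider leaning left at about 2.3 rad, the tip on its underside by the tab, and the sheet and surroundings unmoved. Next I lower it gently.

>>> step_arm(series=[[0, 0, -5.7, 4.5, 0], [0, 0, -10.9, 10, 0], [0, 0, -15.5, 16.2, 0], [0, 0, -19.8, 22.7, 0], [0, 0, -23.5, 29.5, 0], [0, 0, -26.7, 36.5, 0], [0, 0, -29, 43.5, 0], [0, 0, -31, 50, 0], [0, 0, -32, 56, 0], [0, 0, -32.5, 62, 0], [0, 0, -33, 66, 0], [0, 0, -33, 69, 0], [0, 0, -33, 71, 0], [0, 0, -33, 71, 0]])

```text
time: 13.82
tool_pos: [0.5527, 0.0848, 0.0435]
ee_rot: [3.141, 0.0, 0.191]
wrist_force: [-1.0, -0.3, 0.3]
width: 0.0472
```

>>> step_arm(series=[[0, 0, 0, 1.5, 0], [0, 0, 0, 3, 0], [0, 0, 0, 4.5, 0], [0, 0, 0, 4.5, 0]])

```text
time: 14.32
tool_pos: [0.5526, 0.0848, 0.0389]
ee_rot: [3.141, 0.0, 0.191]
wrist_force: [-0.5, -0.2, -0.1]
width: 0.047
```

>>> step_arm(series=[[0, 0, 0, 1, 0], [0, 0, 0, 1.5, 0], [0, 0, 0, 1.5, 0]])

```text
time: 14.7
tool_pos: [0.5528, 0.0849, 0.0381]
ee_rot: [3.141, -0.0, 0.191]
wrist_force: [-1.2, 0.8, 3.8]
width: 0.0469
```

>>> step_arm(series=[[0, 0, 0, 0.7, 0], [0, 0, 0, 1.2, 0], [0, 0, 0, 1.2, 0]])

```text
time: 15.08
tool_pos: [0.5528, 0.0849, 0.0379]
ee_rot: [3.141, -0.001, 0.191]
wrist_force: [-3.9, 0.4, 8.5]
width: 0.047
```

The tip is at z=0.038 with about 8 N upward: the leaf is seated on the stack. I lift straight up and look.

>>> step_arm(series=[[0, 0, 0, -4, 0], [0, 0, 0, -20, 0], [0, 0, 0, -70, 0], [0, 0, 0, -120, 0], [0, -30, 100, -150, 0], [0, -60, 160, -150, 0], [0, -60, 220, -150, 0], [0, -60, 220, -150, 0], [0, -60, 220, -150, 0], [0, -60, 220, -150, 0]])

```text
time: 16.32
tool_pos: [0.5357, -0.142, 0.1867]
ee_rot: [-3.141, -0.0, 0.191]
wrist_force: [-0.0, -0.7, -0.8]
width: 0.0472
```

```bash
python3 - <<'E'
from h import *
P={n:cams.snapshot(n) for n in('top','scene')}
for n,p in P.items():
    for l in ['tab','dish','spool','cube','case']:
        print(n,l,[(np.round(q['position'],4).tolist(),round(q['p'],2)) for q in models.pinpoint(p,l)[:2]])
im=np.vstack([cv2.resize(P['top']['pixels'][60:320,160:440],(560,520))[:300+20], cv2.resize(P['scene']['pixels'][160:310,160:440],(560,280))])
cv2.imwrite('pics/c5.png',cv2.convertScaleAbs(im[:,:,::-1],alpha=1.4))
E
```

```text
top tab [([0.5362, 0.1321, 0.0359], 0.83)]
top dish [([0.5291, 0.2175, -0.0013], 0.8)]
top spool [([0.4322, 0.0669, 0.0026], 0.55)]
top cube [([0.6693, 0.2505, -0.0006], 0.94)]
top case [([0.7572, 0.0558, 0.0002], 0.95)]
scene tab [([0.5388, 0.13, 0.0307], 0.56)]
scene dish [([0.5288, 0.2252, 0.004], 0.77)]
scene spool [([0.4353, 0.0622, -0.0046], 0.58)]
scene cube [([0.6694, 0.2531, -0.0007], 0.74), ([0.6059, -0.043, 0.0344], 0.61)]
scene case [([0.7626, 0.0585, 0.0051], 0.77), ([0.5921, 0.0248, 0.037], 0.47)]
```

View pics/c5.png

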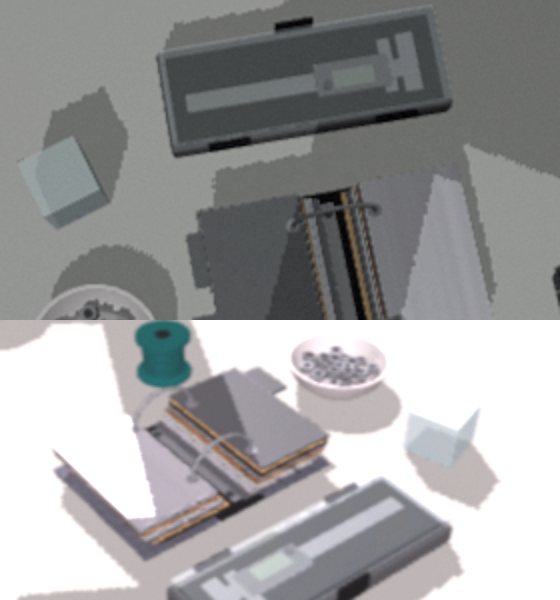

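The divider lies flat on the left stack with its tab at scene-crop pixel (265,380), z≈0.033–0.036 against 0.036 expected. The sheet is flat on the right and nothing else has moved, so I hand in.

```bash
python3 -c "
from h import *
print(robot.close_job())"
```

```text
the job is handed in; nothing more can be done
None
```

The grey divider is turned over and lies flat on the left-hand stack, and the job was handed in after about 16.4 s of the 45 s; no verdict was reported.

**How it was done:** I pushed with the back of one finger of the half-open gripper, with the tool pointing straight down. The moves allow no tilt, so the fingertip could not get under the tab. The lift came from pressing on the tab's outer edge and moving up with it. Past upright, the same fingertip pushed on the divider's former underside and lowered it slowly, at about 0.6 rad/s or less. I pressed it down with about 8 N at a tip height of 38 mm, then withdrew.

**Last checks:**
- **Divider:** it looks flat in both views. The networks put the tab at z = 0.036 m (top view) and 0.031 m (scene view, low confidence), against 0.036 m expected.
- **Aluminium sheet:** it looks flat on the right-hand stack; I judged this by eye and did not measure its angle.
- **Dish, spool, cube and case:** each is within about 4 mm of its first reading in the same view, which is the networks' noise.
- **Robot:** it is clear of everything.
- **Disagreements:** early on, some network detections were false duplicates (an extra dish at the case, an extra spool at the cube, "left" reported at the spine). I discarded them against the pictures. No check failed.

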